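# Set each coffee cup on its own saucer

### The job

Set out the coffee cups: stand each of the three cups that have a handle upright in the middle of its own saucer, the smallest cup on the smallest saucer, the middle-sized on the middle-sized and the largest on the largest. Set them down gently and leave the saucers where they lie; the beaker without a handle, the egg cup and the sugar pot stay where they stand.

Things in the scene. Friction and masses are not known exactly. Their poses are not given: they have to be found in the camera images.
- cup_small_mid (a point): The smallest of three white ceramic coffee cups with a handle, standing upright and empty: outside diameter 46 mm (straight-sided over its upper 70 %), 54 mm tall, foot 33 mm wide, wall 3.5 mm. The point is on its axis, half-way up (27 mm above its foot). z is up; the loop handle is on the cup's +y side, reaching about 43 mm from the axis, between about 30 and 85 % of the height; the sides towards +x and -x are clear for the fingers. Weighs roughly 0.07 to 0.25 kg.
- cup_medium_mid (a point): The middle-sized of three white ceramic coffee cups with a handle, standing upright and empty: outside diameter 55 mm (straight-sided over its upper 70 %), 62 mm tall, foot 40 mm wide, wall 3.5 mm. The point is on its axis, half-way up (31 mm above its foot). z is up; the loop handle is on the cup's +y side, reaching about 47 mm from the axis, between about 30 and 85 % of the height; the sides towards +x and -x are clear for the fingers. Weighs roughly 0.07 to 0.25 kg.
- cup_large_mid (a point): The largest of three white ceramic coffee cups with a handle, standing upright and empty: outside diameter 64 mm (straight-sided over its upper 70 %), 70 mm tall, foot 46 mm wide, wall 3.5 mm. The point is on its axis, half-way up (35 mm above its foot). z is up; the loop handle is on the cup's +y side, reaching about 52 mm from the axis, between about 30 and 85 % of the height; the sides towards +x and -x are clear for the fingers. Weighs roughly 0.07 to 0.25 kg.
- saucer_small: The smallest of three loose round white saucers, for the smallest cup: 92 mm across and 10 mm high at its rim; flat floor in the middle about 66 mm across, 4 mm above the worktop. Origin: centre of the underside, on the worktop; z is up.
- saucer_medium: The middle-sized of three loose round white saucers, for the middle-sized cup: 118 mm across and 10 mm high at its rim; flat floor in the middle about 84 mm across, 4 mm above the worktop. Origin: centre of the underside, on the worktop; z is up.
- saucer_large: The largest of three loose round white saucers, for the largest cup: 144 mm across and 10 mm high at its rim; flat floor in the middle about 103 mm across, 4 mm above the worktop. Origin: centre of the underside, on the worktop; z is up.
- beaker_mid (a point): Bystander: a plain white ceramic beaker WITHOUT a handle, 60 mm wide at the rim, 78 mm tall. It stands among the cups and saucers and has no saucer. The point is on its axis, half-way up (39 mm above its foot).
- eggcup_mid (a point): Bystander: a white egg cup on a stem, 49 mm wide, 56 mm tall, no handle. The point is on its axis, half-way up.
- sugarpot_mid (a point): Bystander: a white closed sugar pot with a small knob on its lid, 72 mm wide, 78 mm tall, no handle. The point is on its axis, half-way up.
Things that resemble listed ones, but are neither listed nor needed, are in the scene too. Leave any blue look-alike of the part that bears cup_medium_mid alone.

How it is judged:
By the outcome, as a careful person would: the job done as asked, in the order asked, and still so for the second after the job is handed in, with the robot touching nothing.
It also fails if it takes over 88 s, if anything falls off the work surface, if the arm or the gripper's body presses on something with over 40 N, if the wrist force passes 120 N, or if a joint passes its speed limit or range.

### The arm

A 6-joint arm with a two-finger parallel gripper is mounted at the origin on the work surface. World frame = base frame: x ahead of the robot, y to its left, z up, the work surface at z = 0. Lengths are in m, angles in degrees, forces in N, time in s.
With the tool pointing down it reaches from about 0.25 to 0.775 m from the base axis. Payload 8.9 kg.
Tool frame: the origin (TCP) lies midway between the tips of the shut fingers; the grasp point (between the pads) lies 19 mm behind it (ctrl.grip_depth is the distance from the TCP to the grasp point, in m); z points along the fingers, y is the line along which they close (so a half turn about z gives the same grasp; the last joint's range is limited). The gripper opens to 85 mm and grips with 20 to 120 N. Pads are 22 mm wide; open, the fingers measure 114 mm over their backs; the gripper's body (76 mm by 85 mm) begins 54 mm behind the grasp point. The pads swing forward as they close: fully open they stand 13 mm farther back than shut.
Start: joints at [57.622, 16.656, -8.789, 64.555, 0, 82.019], TCP at [0.217, 0.478, 0.231] pointing down, gripper open.
Joint ranges: [-144.48, 144.48], [-52.06, 99.96], [-74.48, 78.29], [-112.23, 115.85], [-86.99, 84.42], [-180, 180]. Speed limits (degrees/s): [127.2, 127.2, 159.86, 180, 180, 180].

### API

Orientations are given as [roll, pitch, yaw] about the fixed x, y, z axes, in that order (R = Rz(yaw) Ry(pitch) Rx(roll)).
In Python, from cell import ctrl, viewer, order gives the robot as it stands. Calls block until the motion is done:
- ctrl.reach(position, orientation): joint-space move of the TCP to a pose.
- ctrl.movel(position, frame=None, max_speed=0.15): straight line of the TCP; frame=None keeps the orientation; max_speed is the mean speed in m/s.
- ctrl.set_joints(angles): joint-space move.
- ctrl.move_gripper(opening, squeeze=None): finger opening in m; squeeze is the grip in N (None keeps the last); returns when the fingers have stopped.
- ctrl.pause(seconds).
- ctrl.solve_ik(position, orientation): joint angles nearest the present ones, or None.
- ctrl.observe(): the state.
- viewer.read_camera(name): name is "scene" or "top" or "wrist"; returns the picture (384x512x3 uint8, red, green, blue); there is no depth.
- viewer.get_calibration(name): a dict with "vertical_fov" (degrees; the focal length in pixels is half the picture's height over the tangent of half this angle, whatever the lens; pixels are square), "cx", "cy" (the principal point, pixels), "D" ([k1, k2, p1, p2, k3] as OpenCV has them; the pictures are not rectified), "pose" (4x4, takes a point from camera to world coordinates). Camera axes: x right, y down, z forward; pixel columns grow to the right and rows downward; lengths in m; the calibration is good to about 2 mm. A picture is of the moment at which its call begins: read the wrist's pose just before it. get_calibration takes no time and is no camera call; for the wrist camera it gives the pose at the moment of the call.
A pose or a line that the arm cannot do raises ctrl.MotionError and nothing moves.
- order.finish_job(): hands the job in; it is judged then, once.
The state is a dict: "t": time; "qpos": joint angles; "joint_velocities": joint speeds; "joint_torque": joint torques, N m; "eef_pos": TCP position; "orientation": TCP orientation; "ft_force": force on the tool from outside, world axes, zero at the start; "moment": the same for the moment, N m; "finger_gap": finger opening in m; "finger_force": force on a finger pad.
Only numpy, scipy, OpenCV 4.12 (cv2) and the standard library are available. Lean on these libraries where they do the work, as an engineer would, in place of code of your own. Each camera call takes 0.05 s, during which the arm holds its last target. There are 200 camera calls.

## Working session

There is one attempt and no reset: what is moved stays moved. The work goes in short steps, each a Python script; the robot and the scene stay as the last script left them, time stands still between calls to the robot, and variables do not carry over. Pictures are saved under pics/ and viewed, at most 14 in all, crops included, and the job is handed in when it is done.

```bash
ls; mkdir -p pics; python3 - <<'E'
from cell import ctrl, viewer
import cv2,numpy as np
for n in ["scene","top"]:
    cv2.imwrite(f"pics/{n}0.png",viewer.read_camera(n)[:,:,::-1])
    print(n,viewer.get_calibration(n))
print(viewer.get_calibration("wrist")); print(ctrl.observe())
E
```

```text
pics
scene {'vertical_fov': 50.226633533009, 'cx': 258.57170578703125, 'cy': 186.22429082181023, 'D': array([-0.02743687,  0.        ,  0.        ,  0.        ,  0.        ]), 'pose': array([[-0.70049781,  0.42567827, -0.57280087,  1.09368579],
       [ 0.71363169,  0.41139151, -0.5669981 ,  0.60687515],
       [-0.00571335, -0.80594977, -0.59195635,  0.71803975],
       [ 0.        ,  0.        ,  0.        ,  1.        ]])}
top {'vertical_fov': 55.534673475098366, 'cx': 251.97414240213578, 'cy': 192.26866737589486, 'D': array([0.00057375, 0.        , 0.        , 0.        , 0.        ]), 'pose': array([[-0.0155157 , -0.99131959,  0.13055548,  0.34365866],
       [-0.99986381,  0.01464831, -0.0076016 ,  0.01892128],
       [ 0.0056232 , -0.13065565, -0.99141186,  1.11933089],
       [ 0.        ,  0.        ,  0.        ,  1.        ]])}
{'vertical_fov': 71.05763859661022, 'cx': 257.279340360188, 'cy': 191.8145497022963, 'D': array([0.02091611, 0.        , 0.        , 0.        , 0.        ]), 'pose': array([[ 4.12296611e-01,  8.67309439e-01,  2.78901132e-01,
         1.46260049e-01
[... 249 characters left out ...]
00e+00]])}
{'t': 0.1, 'qpos': array([ 5.76230469e+01,  1.66880360e+01, -8.82567835e+00,  6.45559669e+01,
       -3.85533657e-04,  8.20187565e+01]), 'joint_velocities': array([-0.08914405, -0.00397625,  0.14554009, -0.00854713,  0.13860899,
       -0.10324893]), 'joint_torque': array([ 1.54588390e-03, -5.37977242e+01,  3.31919968e+01,  9.29740519e-03,
       -1.61026537e-04,  3.03645083e-05]), 'eef_pos': array([0.21662833, 0.47778898, 0.23077551]), 'orientation': array([-1.79930940e+02, -9.29336078e-03,  1.55604285e+02]), 'ft_force': array([-0.47183483,  0.48712192,  0.89048952]), 'moment': array([-0.02720908, -0.01899722,  0.00426237]), 'finger_force': 0.0, 'finger_gap': 0.08537315551320675}
```

View pics/top0.png

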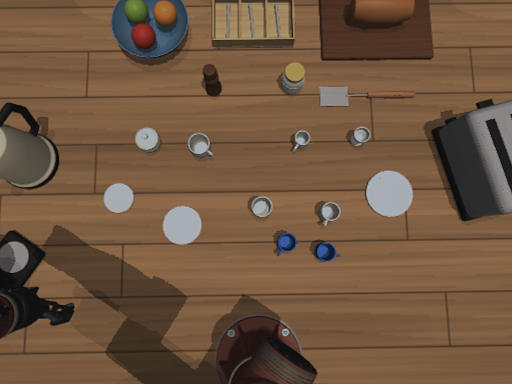

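View pics/scene0.png

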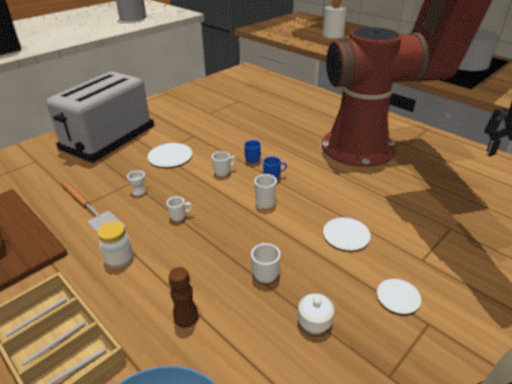

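The top view shows the large cup at (199,145), the small cup at (302,139) and the medium cup at (330,212). The beaker is at (261,206), the egg cup at (361,135) and the sugar pot at (147,139). The saucers are at (119,198) S, (182,225) M and (389,193) L. The scene view agrees.

```bash
cat > h.py <<'E'
from cell import ctrl, viewer, order
import cv2,numpy as np
from scipy.optimize import least_squares
def K(c,hh=384):
    f=hh/2/np.tan(np.radians(c["vertical_fov"]/2)); return np.array([[f,0,c["cx"]],[0,f,c["cy"]],[0,0,1]])
def cast(px,c,z):
    u=cv2.undistortPoints(np.float64(px).reshape(-1,1,2),K(c),np.float64(c["D"])).reshape(-1,2)
    d=np.c_[u,np.ones(len(u))]@c["pose"][:3,:3].T; o=c["pose"][:3,3]
    return (o+d*((z-o[2])/d[:,2])[:,None])[:,:2]
def proj(P,c):
    T=np.linalg.inv(c["pose"]); return cv2.projectPoints(np.float64(P).reshape(-1,1,3),cv2.Rodrigues(T[:3,:3])[0],T[:3,3],K(c),np.float64(c["D"]))[0].reshape(-1,2)
def mask(im,smax=45,vmin=90):
    h=cv2.cvtColor(im,cv2.COLOR_RGB2HSV); return ((h[...,1]<smax)&(h[...,2]>vmin)).astype(np.uint8)
def blob(im,px,**k):
    """outer contour of the white blob closest to px"""
    cs=[q for q in cv2.findContours(mask(im,**k),cv2.RETR_EXTERNAL,cv2.CHAIN_APPROX_NONE)[0] if cv2.contourArea(q)>80]
    return max(cs,key=lambda q:cv2.pointPolygonTest(q,(float(px[0]),float(px[1])),True)).reshape(-1,2)
def circ(p,r):
    """robust circle centre of known radius; free radius is reported too; handle direction from the outliers"""
    s=least_squares(lambda v:np.hypot(*(p-v[:2]).T)-v[2],[*np.median(p,0),r],loss="soft_l1",f_scale=.001).x
    d=p-s[:2]; rr=np.hypot(*d.T); far=d[rr>s[2]+.008]
    a=np.degrees(np.arctan2(*far.sum(0)[::-1])) if len(far) else None
    return s,a,(rr.max())
E
python3 - <<'E'
from h import *
im=viewer.read_camera("top"); c=viewer.get_calibration("top")
for n,px,z,r in [("sS",(119,198),.01,.046),("sM",(182,225),.01,.059),("sL",(389,193),.01,.072),("cS",(302,139),.054,.023),("cM",(330,212),.062,.0275),("cL",(199,145),.07,.032),("beak",(261,206),.078,.03),("egg",(361,135),.056,.0245),("sug",(147,139),.05,.036)]:
    b=blob(im,px); s,a,m=circ(cast(b,c,z),r); print(n,s.round(4),a,round(m,4),b.mean(0).round())
cw=viewer.get_calibration("wrist"); o=ctrl.observe()
cv2.imwrite("pics/w0.png",viewer.read_camera("wrist")[:,:,::-1])
cv2.imwrite("pics/topz.png",cv2.resize(im[110:270,90:420,::-1],None,fx=2.4,fy=2.4,interpolation=cv2.INTER_CUBIC))
E
```

```text
sS [0.4797 0.419  0.0445] None 0.0466 [118. 197.]
sM [0.3938 0.2245 0.0576] None 0.0594 [182. 225.]
sL [ 0.4809 -0.4106  0.0707] None 0.0729 [389. 193.]
cS [ 0.6468 -0.1414  0.0227] 144.63066124199676 0.0443 [300. 140.]
cM [ 0.4243 -0.2161  0.0271] 152.26389904563754 0.046 [329. 213.]
cL [0.6301 0.1662 0.0317] -132.3746097465152 0.0557 [201. 145.]
beak [ 0.4405 -0.0155  0.0291] None 0.0306 [261. 206.]
egg [ 0.6526 -0.3195  0.0255] 136.68145903892972 0.0362 [359. 137.]
sug [0.6514 0.3245 0.0346] None 0.0403 [147. 139.]
```

View pics/topz.png

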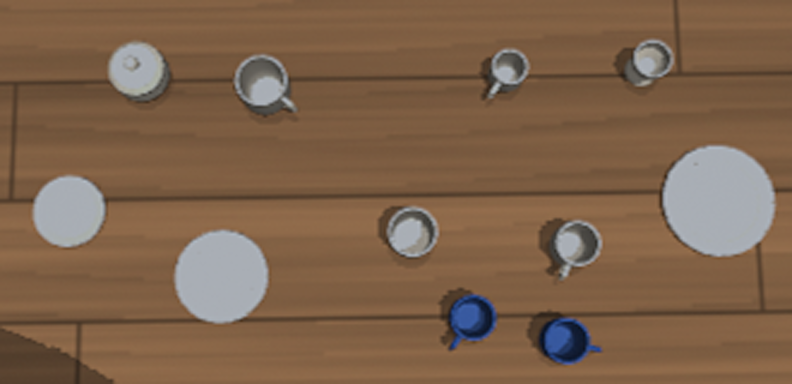

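View pics/w0.png

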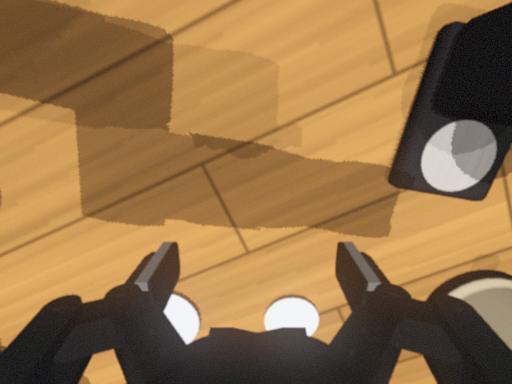

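Top-view radii match all three cups and saucers, and the wrist view shows the nadir area clear above row 240. Next I look closely at the small cup.

```bash
cat >> h.py <<'E'
def look(xy,yaw,r,h,z=.2,save=None):
    """put the wrist camera straight above xy, measure the round thing there: (centre, handle angle, ...)"""
    y=np.radians(yaw); ctrl.reach([xy[0]-.077*np.cos(y),xy[1]-.077*np.sin(y),z],[180,0,yaw]); ctrl.pause(.15)
    c=viewer.get_calibration("wrist"); im=viewer.read_camera("wrist")
    if save: cv2.imwrite(save,im[:,:,::-1])
    b=blob(im,proj([*xy,h],c)[0]); s,a,m=circ(cast(b,c,h),r)
    print("look",s.round(4),a,round(m,4),"t",ctrl.observe()["t"]); return s[:2],a
E
python3 - <<'E'
from h import *
look((.647,-.141),145,.023,.054,save="pics/cS.png")
E
```

```text
look [ 0.6503 -0.1412  0.023 ] 144.56167207878516 0.038 t 3.3083
```

View pics/cS.png

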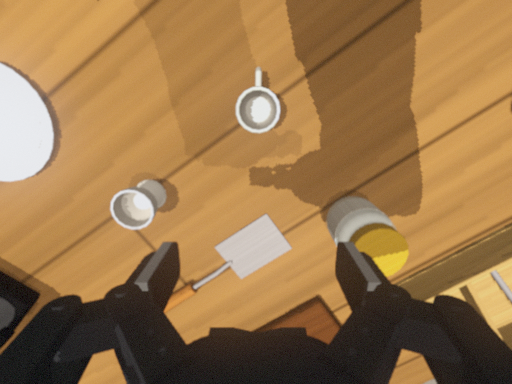

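The small cup's rim is centred at (258,109), with the handle straight up the image, and the fingers' line is clear. I'll pick it up, look at its saucer on the way and place it.

```bash
cat >> h.py <<'E'
def fz(): return np.mean([(ctrl.pause(.02),ctrl.observe()["ft_force"][2])[1] for _ in range(4)])
def pick(xy,yaw,z):
    o=[180,0,yaw]
    ctrl.reach([*xy,.13],o); ctrl.movel([*xy,z],max_speed=.12)
    e=ctrl.observe()["eef_pos"]; ctrl.move_gripper(.0,squeeze=35); s=ctrl.observe()
    print("picked: eef err mm",((e-[*xy,z])*1e3).round(2),"gap",s["finger_gap"].round(4),"t",s["t"])
    ctrl.movel([*xy,z+.03],max_speed=.06); ctrl.movel([*xy,.2],max_speed=.25)
def place(xy,yaw,z):
    ctrl.reach([*xy,.1],[180,0,yaw]); print("gap",ctrl.observe()["finger_gap"])
    ctrl.movel([*xy,z+.012],max_speed=.12); ctrl.pause(.2); f0=fz(); dz=.003
    ctrl.movel([*xy,z+dz],max_speed=.03); f=fz()-f0
    while abs(f)<1.5 and dz>-.003:
        dz-=.0005; ctrl.movel([*xy,z+dz],max_speed=.02); f=fz()-f0
    e=ctrl.observe(); print("down dz",round(dz,4),"f",round(f,2),"eef err mm",((e["eef_pos"][:2]-xy)*1e3).round(2))
    ctrl.move_gripper(.08); ctrl.movel([*xy,.12],max_speed=.12); print("t",ctrl.observe()["t"])
E
python3 - <<'E'
from h import *
pick((.6503,-.1412),144.6,.017)
s,_=look((.4797,.419),144.6,.046,.01,save="pics/sS.png")
E
```

```text
Traceback (most recent call last):
  File "h.py", line 36, in pick
    print("picked: eef err mm",((e-[*xy,z])*1e3).round(2),"gap",s["finger_gap"].round(4),"t",s["t"])
                                                                ^^^^^^^^^^^^^^^^^^^^^
AttributeError: 'float' object has no attribute 'round'
```

```bash
sed -i 's/s\["finger_gap"\].round(4)/round(s["finger_gap"],4)/' h.py; python3 - <<'E'
from h import *
o=ctrl.observe(); print(o["eef_pos"],o["finger_gap"],o["finger_force"],o["t"])
xy=(.6503,-.1412)
ctrl.movel([*xy,.047],max_speed=.06); ctrl.movel([*xy,.2],max_speed=.25)
s,_=look((.4797,.419),144.6,.046,.01,save="pics/sS.png"); o=ctrl.observe(); print(o["finger_gap"],o["finger_force"])
E
```

```text
[ 0.65072936 -0.14135179  0.01761877] 0.0443646341979671 36.34654977824539 5.3583
look [0.4813 0.4203 0.0444] None 0.0452 t 8.875
0.04437123242826432 35.87706646649167
```

View pics/sS.png

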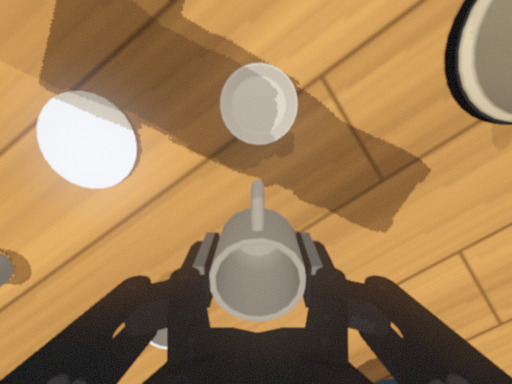

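The cup is held upright at about (257,275), with the handle up the image. The small saucer is at (259,104) and the medium one at (87,140). Now I place it, then look at the medium cup.

```bash
python3 - <<'E'
from h import *
place((.4813,.4203),144.6,.021)
y=150
s,a=look((.4797,.419),144.6,.023,.058,z=.2,save="pics/chkS.png")
look((.4243,-.2161),153,.0275,.062)
E
```

```text
gap 0.0443944022002554
down dz 0.0 f 7.16 eef err mm [0.08 0.07]
t 14.25
look [0.4809 0.4203 0.0378] None 0.0386 t 14.9667
look [ 0.4263 -0.2164  0.0271] 157.10628300827122 0.0419 t 17.4083
```

View pics/chkS.png

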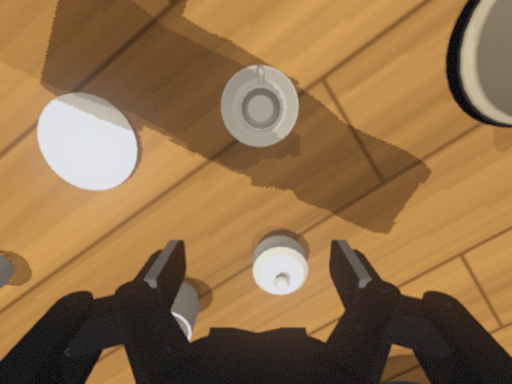

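The small cup stands centred in its saucer, at about (261,108). Next the medium cup.

```bash
sed -i 's/dz-=.0005/dz-=.0003/' h.py; python3 - <<'E'
from h import *
pick((.4263,-.2164),157,.020)
s,_=look((.395,.2255),157,.059,.01,save="pics/sM.png"); print(ctrl.observe()["finger_gap"])
E
```

```text
picked: eef err mm [ 0.58 -0.37  0.56] gap 0.0532 t 19.3167
look [0.3955 0.2249 0.0577] None 0.0586 t 22.4417
0.05320646829109283
```

View pics/sM.png

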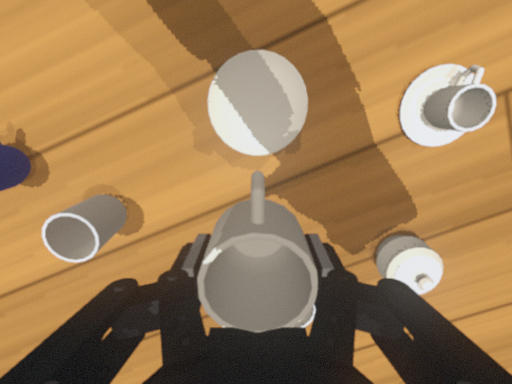

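The medium cup is held upright, with its saucer whole at (258,103) and the beaker and small cup undisturbed.

```bash
python3 - <<'E'
from h import *
place((.3955,.2249),157,.024)
look((.3955,.2249),157,.059,.01,save="pics/chkM.png")
look((.632,.166),-135,.032,.07,save="pics/cL.png")
a,b=[cv2.imread(f"pics/{n}.png") for n in("chkM","cL")]
cv2.imwrite("pics/two.png",cv2.resize(np.hstack([a,b]),(800,300)))
E
```

```text
gap 0.05322334342503538
down dz 0.0006 f 2.76 eef err mm [0.02 0.01]
t 28.3333
look [0.3955 0.225  0.0576] None 0.0584 t 29.05
look [0.6327 0.1677 0.0317] -127.87847016331328 0.0462 t 30.375
```

View pics/two.png

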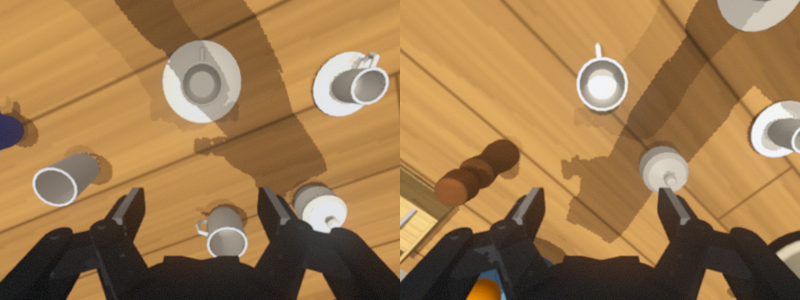

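The medium cup stands centred in its saucer, at (201,82) in the left half. The large cup is at (603,83) in the right half, with the handle up and clear sides. Now the large cup.

```bash
python3 - <<'E'
from h import *
ctrl.move_gripper(.085)
pick((.6327,.1677),-127.9,.023)
s,_=look((.482,-.4105),-127.9,.072,.01,save="pics/sL.png"); print(ctrl.observe()["finger_gap"])
E
```

```text
picked: eef err mm [0.75 0.19 0.83] gap 0.0614 t 32.475
look [ 0.5837 -0.2465  0.1368] -110.80358729027795 0.2638 t 35.975
0.06184284833511302
```

View pics/sL.png

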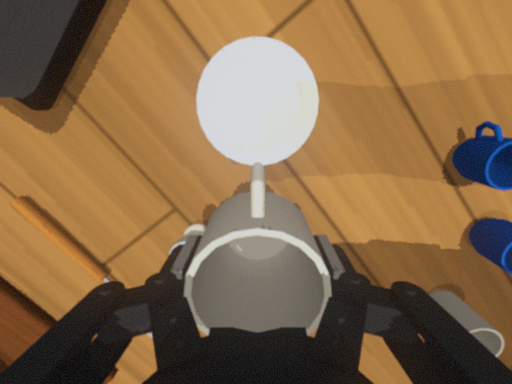

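The large cup is held upright. The saucer's disc at (258,101) merges with the handle at row 165 in the mask, so I cut off the lower rows and fit again.

```bash
python3 - <<'E'
from h import *
c=viewer.get_calibration("wrist"); im=cv2.imread("pics/sL.png")[:,:,::-1].copy(); im[156:]=(150,90,30)
b=blob(im,(258,101)); b=b[b[:,1]<153]; s,_,_=circ(cast(b,c,.01),.072); print(s.round(4))
if abs(s[2]-.0705)<.002 and np.hypot(s[0]-.482,s[1]+.4105)<.004:
    place(s[:2],-127.9,.027)
    y=np.radians(-127.9); ctrl.reach([s[0]-.077*np.cos(y),s[1]-.077*np.sin(y),.2],[180,0,-127.9])
    cv2.imwrite("pics/chkL.png",viewer.read_camera("wrist")[:,:,::-1])
    ctrl.reach([.3,.45,.25],[180,0,155])
    im=viewer.read_camera("top"); cv2.imwrite("pics/top9.png",cv2.resize(im[110:270,90:420,::-1],None,fx=2.4,fy=2.4,interpolation=cv2.INTER_CUBIC))
    print(ctrl.observe()["t"])
E
```

```text
[ 0.4833 -0.411   0.071 ]
gap 0.06191652071571638
down dz 0.0006 f 7.37 eef err mm [ 0.01 -0.08]
t 41.7583
45.3083
```

View pics/chkL.png

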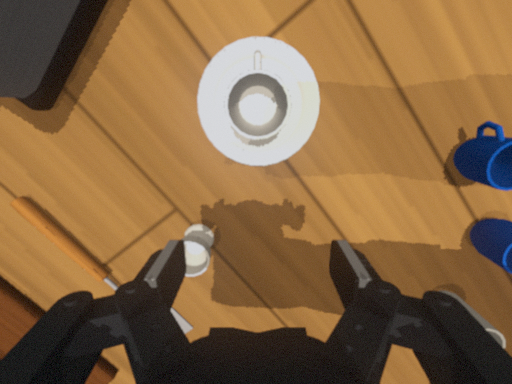

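View pics/top9.png

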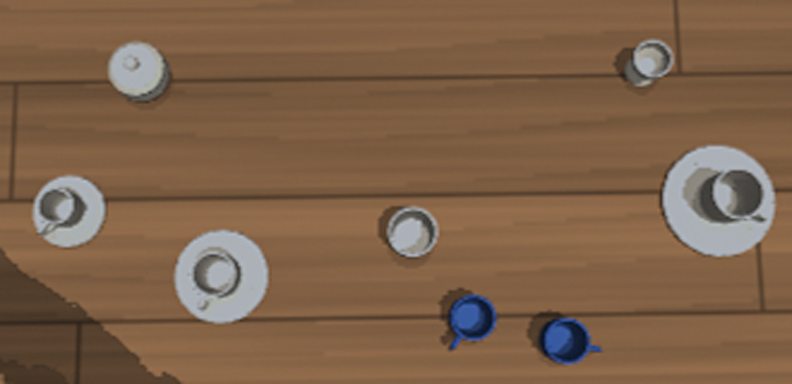

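All three cups stand centred in their saucers: the large one's rim is at (258,105) in its disc centred at (258,101). Nothing else has moved.

```bash
python3 -c "
from cell import order; print(order.finish_job())"
```

```text
the job is handed in; nothing more can be done
None
```

The job is handed in: each cup stands upright and centred on its own saucer, checked in the camera images, with the saucers and the other pieces where they were, and it took about 45 s of the 88 s allowed.

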